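# Lay out the turned pear-wood to dry

## Robot

A 6-joint arm with a two-finger parallel gripper is mounted at the origin on the work surface. World frame = base frame: x ahead of the robot, y to its left, z up, the work surface at z = 0. Lengths are in m, angles in rad, forces in N, time in s.
With the tool pointing down it reaches from about 0.25 to 0.775 m from the base axis. Payload 4 kg.
Tool frame: the origin (TCP) lies midway between the tips of the shut fingers; the grasp point (between the pads) lies 19 mm behind it; z points along the fingers, y is the line along which they close (so a half turn about z gives the same grasp; the last joint's range is limited). The gripper opens to 94 mm and grips with 3 to 60 N. Pads are 16 mm wide; open, the fingers measure 119 mm over their backs; the gripper's body (75 mm by 177 mm) begins 78 mm behind the grasp point.
Start: joints at [1.234, 0.087, 1.371, -0, 1.684, -0.103], TCP at [0.127, 0.535, 0.206] pointing down, gripper open.
Joint ranges: [-3.1, 3.1], [-0.76, 2.03], [0.27, 2.55], [-1.08, 4.22], [0.17, 2.65], [-2.57, 2.57]. Speed limits (rad/s): [2.79, 2.79, 3.14, 3.14, 3.14, 3.14].

## Interface

Orientations are given as [roll, pitch, yaw] about the fixed x, y, z axes, in that order (R = Rz(yaw) Ry(pitch) Rx(roll)).
In Python, from bench import get_obs, snapshot, close_job gives the robot as it stands. The module is installed in compiled form; this text tells all that it offers.
- The arm moves only by the tool drive_tool, never from a script. Its argument "commands" is a list of rows, each a list of 6 numbers: the shift along the tool's x, y, z in units of 0.04 m (1.0 is 0.04 m), then the turn, a rotation vector about the tool's x, y, z in units of 0.1 rad (1.0 is 0.1 rad). In form: [[dx, dy, dz, wx, wy, wz], ...]. A call has 1 to 20 rows; each row shifts and turns the commanded pose from where the row before left it, along the tool's axes as they then stand; what a row does not reach is not made up. A row lasts 1/8 s, in which the tool goes at most 62.5 mm and 10.7 degrees, less where a joint would pass 70% of its speed; a pose out of reach is approached as far as the arm can. A call with a number of a shift or a turn outside -1 to 1 is refused whole. A call with a gripper value outside its range is refused whole. "gripper" is the closure, from 0 (fully open) to 1 (shut), set as the call begins (left out, the last holds). The fingers move at their own pace and stop on an object; the grip force is fixed at half the most. Time passes only in rows, so rows that do not move let the fingers close. It gives the time, the measured TCP pose, the force, the opening and the grip force at its end, in the units of the state.
- get_obs(): the state, without advancing time (a new reading comes with each control period).
- snapshot(name): name is "side" or "top"; returns a dict with "image" (400x640x3 uint8, blue, green, red), "range_z" (400x640 float32, m along the optical axis (not along the pixel's ray), 0 where there is no reading), "fx", "fy", "cx", "cy" (pixels), "k1" (the pictures are not rectified: a ray, as slopes to the right and down, at radius r is drawn at 1 + k1 r^2 times it, then the intrinsics apply), "rvec" (rotation vector, rad) and "tvec" (3), from world to camera coordinates, as OpenCV has them. Camera axes: x right, y down, z forward; pixel columns grow to the right and rows downward; lengths in m; the calibration is good to about 2 mm. A picture is of the moment at which its call begins.
- close_job(): hands the job in; it is judged then, once.
The state is a dict: "time": time; "joint_positions": joint angles; "qvel": joint speeds; "joint_torque": joint torques, N m; "tool_pos": TCP position; "ee_rot": TCP orientation; "wrist_force": force on the tool from outside, world axes, zero at the start; "wrist_torque": the same for the moment, N m; "width": finger opening in m; "finger_force": force on a finger pad.
Only numpy, scipy, OpenCV 4.12 (cv2) and the standard library are available. Lean on these libraries where they do the work, as an engineer would, in place of code of your own. Each camera call takes 0.05 s, during which the arm holds its last target. There are 200 camera calls.

## Task

The freshly turned pear-wood was tipped out in one heap on the drying tray. Lay the stray chisel handle down in the open box with its fellows, and spread the five incense-box rounds evenly over the whole tray so they dry alike: one flat layer, at least a finger's width of air between neighbours, and none of the tray's four quarters left empty. Set the pieces down without dropping or throwing them, and leave the canisters, the printing block and the brass corner where they are.

Things in the scene. Friction and masses are not known exactly. Their poses are not given: they have to be found in the camera images.
- tray: shallow slatted drying tray of dark wood, fixed to the table, 230 mm along its x by 320 mm along its y, rim 22 mm high and 8 mm thick, so inside 214 by 304 mm; origin under its centre at table height; the upper face of its floor (level, no open gaps) is 10 mm above the origin. Yaw within 0.15 rad of the robot's axes; it stands either left or right of the robot's centre line, the handle box on the other side
- handle_box: open box of pale wood, fixed, outside 186 mm along its x, 146 mm along its y, 50 mm high, walls 8 mm; origin under its centre at table height; inner floor 8 mm above it. Two like handles already lie fixed in it along x, side by side, 20 mm high above the floor, covering it from y = +13 mm to the +y wall; the rest (77 mm wide) is bare. 20 mm or more of free table between box and tray
- round1: round pear-wood blank for an incense box: a plain turned disc 60 mm across and 34 mm thick, about 70 g, flat on both faces with a fine ring of lathe marks; origin at the centre of its underside, z along its axis. At the start it lies on the tray floor, one of four rounds a few millimetres apart in a rhombus
- round1_center (a point): centre of round1, 17 mm above its underside on its axis
- round2: round pear-wood blank for an incense box: a plain turned disc 60 mm across and 34 mm thick, about 70 g, flat on both faces with a fine ring of lathe marks; origin at the centre of its underside, z along its axis. At the start it lies on the tray floor, one of four rounds a few millimetres apart in a rhombus
- round2_center (a point): centre of round2, 17 mm above its underside on its axis
- round3: round pear-wood blank for an incense box: a plain turned disc 60 mm across and 34 mm thick, about 70 g, flat on both faces with a fine ring of lathe marks; origin at the centre of its underside, z along its axis. At the start it lies on the tray floor, one of four rounds a few millimetres apart in a rhombus
- round3_center (a point): centre of round3, 17 mm above its underside on its axis
- round4: round pear-wood blank for an incense box: a plain turned disc 60 mm across and 34 mm thick, about 70 g, flat on both faces with a fine ring of lathe marks; origin at the centre of its underside, z along its axis. At the start it lies on the tray floor, one of four rounds a few millimetres apart in a rhombus
- round4_center (a point): centre of round4, 17 mm above its underside on its axis
- round5: round pear-wood blank for an incense box: a plain turned disc 60 mm across and 34 mm thick, about 70 g, flat on both faces with a fine ring of lathe marks; origin at the centre of its underside, z along its axis. At the start it lies on top of three of the other rounds
- round5_center (a point): centre of round5, 17 mm above its underside on its axis
- handle: pear-wood chisel handle, a bar of near-rectangular section 130 mm long (its x), 24 mm wide (y) and 20 mm thick (z), about 50 g, with a copper ferrule flush at the +x end; origin at the middle of its underside. At the start it lies flat across the top of round5, the highest piece of the heap
- handle_end_a (a point): point inside the handle on its middle line, 3 mm short of the +x (ferrule) end face
- handle_end_b (a point): point inside the handle on its middle line, 3 mm short of the -x end face
- canister_big: screw-top tin canister, 87 mm across, 125 mm tall, standing on the left of the table; origin at the centre of its underside. Bystander
- canister_small: screw-top tin canister, 75 mm across, 95 mm tall, standing near the big one; origin at the centre of its underside. Bystander
- printing_block: carved pear-wood printing block, 120 mm (x) by 190 mm (y), 24 mm thick, lying flat on the right of the table; origin at the centre of its underside. Bystander
- brass_corner: heavy brass registration corner, an L of 22 mm bar 14 mm thick, arms about 90 mm long along its +x and +y; origin under the corner of the L. Bystander, lying beyond the tray and the box

How it is judged:
By the outcome, as a careful person would: the job done as asked, in the order asked, and still so for the second after the job is handed in, with the robot touching nothing.
It also fails if it takes over 67 s, if anything falls off the work surface, if the arm or the gripper's body presses on something with over 40 N, if the wrist force passes 120 N, or if a joint passes its speed limit or range.

## Working session

There is one attempt and no reset: what is moved stays moved. The work goes in short steps, Python scripts to look and compute and a tool call to move; the robot and the scene stay as the last step left them, time stands still between calls to the robot, and variables do not carry over. Pictures are saved under pics/ and viewed, at most 10 in all, crops included, and the job is handed in when it is done.

Besides the shell and the picture viewer there is one more tool, called after "Emit:" by a JSON object that holds its "name" and its "arguments". drive_tool: Moves the arm, as the interface text tells. Its arguments: {"type":"object","properties":{"commands":{"type":"array"},"gripper":{"type":"number"}},"required":["commands"]}

```bash
mkdir -p pics
cat > h.py <<'E'
import numpy as np, cv2
from bench import get_obs, snapshot
def cloud(s):
    h,w=s["range_z"].shape; u,v=np.meshgrid(np.arange(w),np.arange(h))
    K=np.array([[s["fx"],0,s["cx"]],[0,s["fy"],s["cy"]],[0,0,1.]])
    p=np.stack([u,v],-1).reshape(-1,1,2).astype(float)
    n=cv2.undistortPoints(p,K,np.array([s["k1"],0,0,0.])).reshape(h,w,2)
    z=s["range_z"][...,None].astype(float)
    c=np.concatenate([n*z,z],-1)
    R=cv2.Rodrigues(np.array(s["rvec"],float))[0]
    P=(c-np.array(s["tvec"]).ravel())@R
    P[s["range_z"]==0]=np.nan
    return P
E
python3 - <<'E'
from h import *
for n in ("top","side"):
    s=snapshot(n); cv2.imwrite(f"pics/{n}0.png",s["image"]); np.savez(f"{n}0.npz",**s)
    R=cv2.Rodrigues(np.array(s["rvec"],float))[0]; print(n,-R.T@np.array(s["tvec"]).ravel(),s["k1"],s["fx"])
    P=cloud(s)
    for r in range(20,400,60): print([tuple(np.round(P[r,c],3)) for c in range(20,640,150)])
o=get_obs();print(o["time"],o["tool_pos"],o["ee_rot"],o["width"],o["wrist_force"])
E
```

```text
top [ 0.4230327  -0.00342536  1.78381925] -0.07307203058975723 459.94193356397943
[(np.float64(1.765), np.float64(1.752), np.float64(-0.753)), (np.float64(1.711), np.float64(0.82), np.float64(-0.743)), (np.float64(1.691), np.float64(-0.056), np.float64(-0.758)), (np.float64(1.673), np.float64(-0.932), np.float64(-0.741)), (np.float64(1.583), np.float64(-1.713), np.float64(-0.539))]
[(np.float64(1.386), np.float64(1.723), np.float64(-0.753)), (np.float64(1.344), np.float64(0.81), np.float64(-0.74)), (np.float64(1.319), np.float64(-0.048), np.float64(-0.736)), (np.float64(1.171), np.float64(-0.767), np.float64(-0.351)), (np.float64(1.258), np.float64(-1.714), np.float64(-0.601))]
[(np.float64(0.939), np.float64(1.459), np.float64(-0.394)), (np.float64(0.827), np.float64(0.568), np.float64(-0.003)), (np.float64(0.812), np.float64(-0.029), np.float64(-0.001)), (np.float64(0.799), np.float64(-0.623), np.float64(0.01)), (np.float64(0.93), np.float64(-1.714), np.float64(-0.653))]
[(np.float64(0.64), np.float64(1.458), np.float64(-0.415)), (np.float64(0.578), np.float64(0.533), np.float64(0.
[... 2716 characters left out ...]
64(0.159)), (np.float64(0.072), np.float64(-0.069), np.float64(0.016)), (np.float64(0.344), np.float64(-0.302), np.float64(0.001)), (np.float64(0.59), np.float64(-0.558), np.float64(0.026)), (np.float64(1.329), np.float64(-0.819), np.float64(-0.35))]
[(np.float64(-0.233), np.float64(0.013), np.float64(-0.001)), (np.float64(0.001), np.float64(-0.203), np.float64(0.003)), (np.float64(0.235), np.float64(-0.416), np.float64(-0.001)), (np.float64(0.467), np.float64(-0.634), np.float64(0.002)), (np.float64(1.483), np.float64(-0.931), np.float64(-0.753))]
0.1 [0.12729132 0.5345831  0.20444795] [-3.13966366e+00 -1.97138332e-04  2.90771138e+00] 0.0941303387509048 [ 0.04440529 -0.22041374  0.01394738]
```

Run:
```python
import cv2
a=cv2.imread("pics/top0.png")[130:310,150:480]; cv2.imwrite("pics/topc.png",cv2.resize(a,None,fx=2.4,fy=2.4,interpolation=cv2.INTER_CUBIC))
```

```text
(no output)
```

View pics/topc.png

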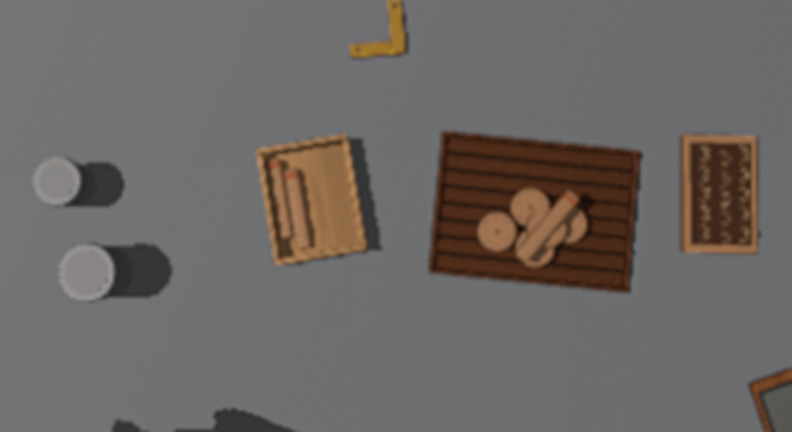

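View pics/side0.png

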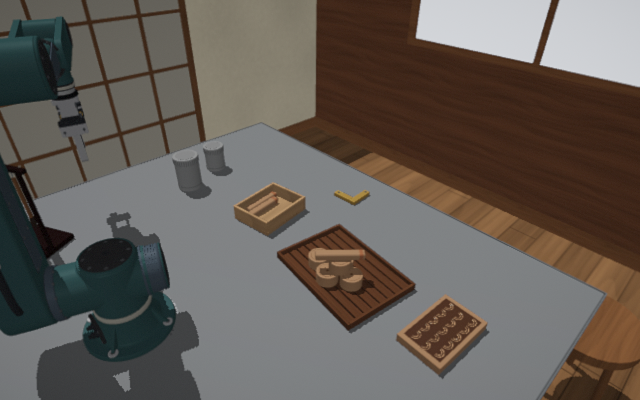

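The top picture (crop ×2.4, origin (150,130)) shows the tray with its corners near crop (442,131), (640,152), (630,291) and (430,271). The box is at (257–367,135–265), with its two handles on the left (+y) side. The heap is around (535,225), with the handle lying diagonally from (525,260) to (575,197), ferrule end up. In the side view the handle lies on top at about (340,255).

```bash
cat >> h.py <<'E'
def ray(s,uv,z):
    K=np.array([[s["fx"],0,s["cx"]],[0,s["fy"],s["cy"]],[0,0,1.]])
    n=cv2.undistortPoints(np.array(uv,float).reshape(-1,1,2),K,np.array([s["k1"],0,0,0.])).reshape(-1,2)
    R=cv2.Rodrigues(np.array(s["rvec"],float))[0]; C=-R.T@np.array(s["tvec"],float).ravel()
    d=np.c_[n,np.ones(len(n))]@R
    return (C+d*((z-C[2])/d[:,2:]))[:,:2]
def rect(p):
    (c,wh,a)=cv2.minAreaRect(np.array(p,np.float32)); w,h=wh
    if w<h: a+=90; w,h=h,w
    return np.round(c,4),round(w,4),round(h,4),round(np.radians(a),3)   # yaw of long side
E
python3 - <<'E'
from h import *
for n in ("top","side"):
    s=dict(np.load(n+"0.npz")); P=cloud(s); im=s["image"]; hsv=cv2.cvtColor(im,cv2.COLOR_BGR2HSV)
    X,Y,Z=P[...,0],P[...,1],P[...,2]
    sat=(hsv[...,1]>70)&(hsv[...,0]<25)
    pale=hsv[...,2]>115
    def reg(m,x0,x1,y0,y1): return m&(X>x0)&(X<x1)&(Y>y0)&(Y<y1)
    def rec(m,z,name,k=1):
        m=cv2.morphologyEx(m.astype(np.uint8),cv2.MORPH_OPEN,np.ones((k,k)))
        c=max(cv2.findContours(m,cv2.RETR_EXTERNAL,cv2.CHAIN_APPROX_NONE)[0],key=cv2.contourArea)
        print(n,name,rect(ray(s,c.reshape(-1,2),z)))
    if n=="top":
        rec(reg(sat,.25,.75,-.36,.06),.022,"tray",3)
        rec(reg(sat&pale,.3,.75,.04,.3),.05,"box",3)
    for h in (.03,.06,.095,.105):
        print(h,((Z>h)&(X>.3)&(X<.7)&(Y<.05)&(Y>-.35)).sum())
    m=reg((Z>.088)&(Z<.13)&pale,.3,.7,-.35,.05)
    rec(m,.098,"handle"); print(np.nanmedian(Z[m]))
    m=reg((Z>.065)&(Z<.084)&pale,.3,.7,-.35,.05); print("r5",m.sum(),np.nanmean(X[m]),np.nanmean(Y[m]))
    m=reg((Z>.035)&(Z<.055)&pale,.3,.7,-.35,.05); print("lower",m.sum(),np.nanmean(X[m]),np.nanmean(Y[m]))
s=dict(np.load("top0.npz"));P=cloud(s)
a=s["image"][195:250,335:405]; Z=P[195:250,335:405,2]
g=cv2.applyColorMap(np.clip(np.nan_to_num(Z)/.12*255,0,255).astype(np.uint8),cv2.COLORMAP_JET)
v=cv2.resize(np.vstack([a]),None,fx=5.5,fy=5.5,interpolation=cv2.INTER_CUBIC)
t=dict(np.load("side0.npz"));b=cv2.resize(t["image"][235:300,300:375],None,fx=5,fy=5,interpolation=cv2.INTER_CUBIC)
H=max(v.shape[0],b.shape[0]); f=lambda q:cv2.copyMakeBorder(q,0,H-q.shape[0],0,0,cv2.BORDER_CONSTANT)
cv2.imwrite("pics/heap.png",np.hstack([f(v),f(b)]))
E
```

```text
top tray (array([ 0.5011, -0.2172]), 0.306, 0.226, np.float64(1.448))
top box (array([0.5193, 0.122 ]), 0.1727, 0.13, np.float64(0.134))
0.03 890
0.06 340
0.095 175
0.105 9
top handle (array([ 0.4751, -0.2305]), 0.1276, 0.0242, np.float64(2.409))
0.09803830313991965
r5 79 0.4764763712513954 -0.23181268699109156
lower 426 0.47974247011501997 -0.19840452705865663
0.03 1636
0.06 730
0.095 307
0.105 0
side handle (array([ 0.4735, -0.2372]), 0.1283, 0.0268, np.float64(2.434))
0.09795913495615771
r5 77 0.4625178645316375 -0.25210441589763244
lower 364 0.4571360493320624 -0.21036038573501095
```

View pics/heap.png

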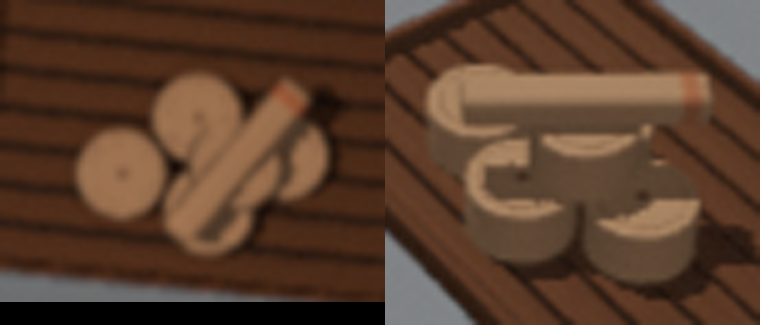

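The zoomed view shows four lower rounds: A at left (120,173), B at top (197,115), C at right (295,160) and D at bottom (208,215). Round5 sits on B, C and D, with the handle diagonal on top and its ferrule toward +x, −y. The handle's top is at z≈0.098, as expected.

```bash
cat >> h.py <<'E'
def go(x,y,z,phi=None,frm=None):
    "turn (0.1 rad about tool z) then shift in tool axes, units 0.04 m; phi = world angle of closing line"
    o=get_obs(); p=np.array(o["tool_pos"] if frm is None else frm[:3]); yaw=o["ee_rot"][2]; ph=yaw-np.pi/2 if frm is None else frm[3]
    if phi is None: phi=ph
    Y=phi+np.pi/2; d=np.array([x,y,z])-p
    R=np.array([[np.cos(Y),np.sin(Y),0],[np.sin(Y),-np.cos(Y),0],[0,0,-1]])
    print("turn",round(-(phi-ph)/.1,2),"shift",np.round(R.T@d/.04,2))
    return (x,y,z,phi)
E
python3 - <<'E'
from h import *
s=dict(np.load("top0.npz")); hsv=cv2.cvtColor(s["image"],cv2.COLOR_BGR2HSV)
P=cloud(s);X,Y=P[...,0],P[...,1]
for nm,(x0,x1,y0,y1),z,L,W in(("tray",(.3,.7,-.42,.0),.022,.32,.23),("box",(.38,.66,.02,.26),.05,.186,.146)):
    m=((hsv[...,1]>70)&(hsv[...,0]<25)&(hsv[...,2]>25)&(X>x0)&(X<x1)&(Y>y0)&(Y<y1)).astype(np.uint8)
    c=max(cv2.findContours(m,0,1)[0],key=cv2.contourArea); print(nm,rect(ray(s,c.reshape(-1,2),z)))
cr=lambda l:np.array(l)/2.4+[150,130]-.3
print(rect(ray(s,cr([(442,131),(640,152),(630,291),(430,271)]),.022)),rect(ray(s,cr([(257,150),(347,135),(367,250),(275,265)]),.05)))
a=go(.475,-.231,.16,.85); go(.475,-.231,.081,.85,a)
E
```

```text
tray (array([ 0.5003, -0.2235]), 0.3187, 0.2261, np.float64(1.448))
box (array([0.5258, 0.1308]), 0.1879, 0.1491, np.float64(0.148))
(array([ 0.5012, -0.2251]), 0.3228, 0.2248, np.float64(1.449)) (array([0.5245, 0.1302]), 0.1841, 0.146, np.float64(0.145))
turn 4.87 shift [-19.16  -8.64   1.11]
turn -0.0 shift [0.   0.   1.98]
```

Emit:
{"name": "drive_tool", "arguments": {"commands": [[0,0,0,0,0,0.97],[0,0,0,0,0,0.97],[0,0,0,0,0,0.97],[0,0,0,0,0,0.97],[0,0,0,0,0,0.97],[-1,-0.45,0,0,0,0],[-1,-0.45,0,0,0,0],[-1,-0.45,0,0,0,0],[-1,-0.45,0,0,0,0],[-1,-0.45,0,0,0,0],[-1,-0.45,0,0,0,0],[-1,-0.45,0,0,0,0],[-1,-0.45,0,0,0,0],[-1,-0.45,0,0,0,0],[-1,-0.45,0,0,0,0],[-1,-0.45,0,0,0,0],[-1,-0.45,0,0,0,0],[-1,-0.45,0,0,0,0],[-1,-0.45,0,0,0,0],[-1,-0.45,0,0,0,0]], "gripper": 0.2}}

```text
time: 2.6
tool_pos: [0.4013, -0.0646, 0.205]
ee_rot: [3.141, -0.001, 2.422]
wrist_force: [-0.4, 0.7, -0.9]
width: 0.0755
finger_force: 0.0
```

Run:
```python
from h import *
o=get_obs(); print(o["time"],o["tool_pos"],o["width"],o["joint_positions"])
a=go(.475,-.231,.14,.85); go(.475,-.231,.081,.85,a)
```

```text
2.6 [ 0.4013449  -0.0646134   0.20503763] 0.07546275971637449 [-2.99620753e-01 -2.38445237e-01  1.67563325e+00  3.60672760e-04
  1.70490137e+00 -1.15115456e+00]
turn 0.02 shift [-4.13 -1.91  1.63]
turn -0.0 shift [0.   0.   1.48]
```

Emit:
{"name": "drive_tool", "arguments": {"commands": [[-0.83,-0.38,0.3,0,0,0],[-0.83,-0.38,0.3,0,0,0],[-0.83,-0.38,0.3,0,0,0],[-0.83,-0.38,0.3,0,0,0],[-0.83,-0.38,0.4,0,0,0],[0,0,0.6,0,0,0],[0,0,0.5,0,0,0],[0,0,0.2,0,0,0],[0,0,0,0,0,0]]}}

```text
time: 3.72
tool_pos: [0.4757, -0.2294, 0.0889]
ee_rot: [-3.141, -0.002, 2.423]
wrist_force: [-0.3, -0.7, -0.1]
width: 0.0751
finger_force: 0.0
```

Run:
```python
from h import *
o=get_obs(); print(o["time"],o["tool_pos"],o["width"])
go(.475,-.231,.081,.85)
s=snapshot("side");b=s["image"][200:310,280:430];cv2.imwrite("pics/g1.png",cv2.resize(b,None,fx=4,fy=4,interpolation=cv2.INTER_CUBIC))
```

```text
3.725 [ 0.47568685 -0.22938636  0.08887474] 0.07512997086844696
turn 0.02 shift [-0.01 -0.04  0.2 ]
```

View pics/g1.png

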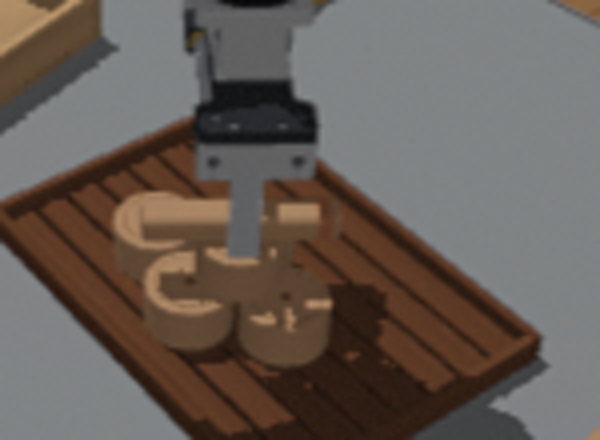

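The picture shows the near finger in front of the handle at about (245,220), with its tip just above round5. I'll go down a little further and close.

Emit:
{"name": "drive_tool", "arguments": {"commands": [[0,-0.04,0.18,0,0,0],[0,0,0,0,0,0]]}}

```text
time: 4.03
tool_pos: [0.4748, -0.2309, 0.0822]
ee_rot: [3.142, -0.0, 2.423]
wrist_force: [0.7, -0.6, -0.3]
width: 0.0753
finger_force: 0.0
```

Emit:
{"name": "drive_tool", "arguments": {"commands": [[0,0,0,0,0,0],[0,0,0,0,0,0],[0,0,0,0,0,0],[0,0,0,0,0,0],[0,0,0,0,0,0]], "gripper": 1}}

```text
time: 4.65
tool_pos: [0.4751, -0.2309, 0.0823]
ee_rot: [3.141, -0.0, 2.423]
wrist_force: [0.1, -0.3, 0.3]
width: 0.0287
finger_force: 0.0
```

Emit:
{"name": "drive_tool", "arguments": {"commands": [[0,0,-0.3,0,0,0],[0,0,-0.7,0,0,0],[0,0,-0.7,0,0,0]]}}

```text
time: 5.03
tool_pos: [0.475, -0.2309, 0.1516]
ee_rot: [3.141, 0.0, 2.423]
wrist_force: [0.8, -0.2, -0.6]
width: 0.0234
finger_force: 30.0
```

Run:
```python
from h import *
c,s_=np.cos(.146),np.sin(.146); bx=np.array([.525,.1305])+np.array([[c,-s_],[s_,c]])@[0,-.028]
print(bx)
a=go(*bx,.17,1.717); go(*bx,.012,1.717,a)
for n in("top","side"):
    s=snapshot(n); np.savez(n+"1.npz",**s); P=cloud(s);Z=P[...,2];hsv=cv2.cvtColor(s["image"],cv2.COLOR_BGR2HSV)
    m=(hsv[...,2]>115)&(hsv[...,1]>70)&(hsv[...,0]<25)&(Z>.11)&(Z<.17)&(abs(P[...,0]-.475)<.09)&(abs(P[...,1]+.23)<.09)
    print(n,m.sum(),np.nanmedian(Z[m]),rect(P[m][:,:2]))
```

```text
[0.52907349 0.10279789]
turn -8.65 shift [-2.55  8.06 -0.46]
turn -0.0 shift [0.   0.   3.95]
top 15 0.16275927555062739 (array([ 0.4417, -0.2114]), 0.0298, 0.0062, np.float64(2.54))
side 107 0.16790240429608272 (array([ 0.4787, -0.2366]), 0.1251, 0.0209, np.float64(2.394))
```

Emit:
{"name": "drive_tool", "arguments": {"commands": [[0,0,0,0,0,-0.96],[0,0,0,0,0,-0.96],[0,0,0,0,0,-0.96],[0,0,0,0,0,-0.96],[0,0,0,0,0,-0.96],[0,0,0,0,0,-0.96],[0,0,0,0,0,-0.96],[0,0,0,0,0,-0.96],[0,0,0,0,0,-0.97],[-0.28,0.9,0,0,0,0],[-0.28,0.9,0,0,0,0],[-0.28,0.9,0,0,0,0],[-0.28,0.9,0,0,0,0],[-0.28,0.9,0,0,0,0],[-0.28,0.9,0,0,0,0],[-0.28,0.9,0,0,0,0],[-0.28,0.9,0,0,0,0],[-0.28,0.86,0,0,0,0],[0,0,0,0,0,0]]}}

```text
time: 7.5
tool_pos: [0.5273, 0.1047, 0.1491]
ee_rot: [3.141, -0.002, -2.992]
wrist_force: [-1.0, -0.1, -0.8]
width: 0.024
finger_force: 30.0
```

Run:
```python
from h import *
go(.5291,.1028,.0125,1.717)
for n in("top","side"):
    s=snapshot(n); np.savez(n+"2.npz",**s); P=cloud(s);Z=P[...,2];hsv=cv2.cvtColor(s["image"],cv2.COLOR_BGR2HSV)
    m=(hsv[...,2]>105)&(hsv[...,1]>70)&(hsv[...,0]<25)&(Z>.11)&(Z<.18)&(abs(P[...,0]-.525)<.09)&(abs(P[...,1]-.11)<.09)
    if m.sum()>5:print(n,m.sum(),np.nanpercentile(Z[m],[10,50,90]),rect(P[m][:,:2]))
# rounds, top view, at z=.044/.078
s=dict(np.load("top2.npz"));P=cloud(s)
v=cv2.resize(s["image"][190:250,325:405],None,fx=6,fy=6,interpolation=cv2.INTER_CUBIC)
t=dict(np.load("side2.npz"));b=cv2.resize(t["image"][190:290,230:380],None,fx=2.1,fy=3.6,interpolation=cv2.INTER_CUBIC)
cv2.imwrite("pics/heap2.png",np.hstack([v,b]))
```

```text
turn -62.79 shift [-0.04 -0.05  3.41]
top 48 [0.15198836 0.15960788 0.16375416] (array([0.4791, 0.1011]), 0.0283, 0.0242, np.float64(0.021))
side 104 [0.15089993 0.16155915 0.16381409] (array([0.5295, 0.0947]), 0.1249, 0.0333, np.float64(0.121))
```

View pics/heap2.png

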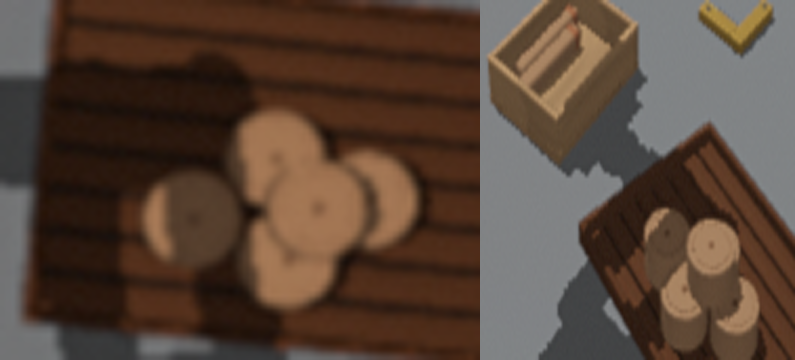

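The picture shows round5 on top at left-panel (318,208). A is at (195,218), B at (278,158), C at (375,198) and D at (290,265). Both box and tray are undisturbed, so I'll lower the handle.

Emit:
{"name": "drive_tool", "arguments": {"commands": [[-0.04,-0.05,0.7,0,0,0],[0,0,0.8,0,0,0],[0,0,0.8,0,0,0],[0,0,0.6,0,0,0],[0,0,0.3,0,0,0],[0,0,0.1,0,0,0],[0,0,0.06,0,0,0],[0,0,0,0,0,0]]}}

```text
time: 8.6
tool_pos: [0.5304, 0.1009, 0.0168]
ee_rot: [-3.142, 0.002, -2.995]
wrist_force: [-1.0, 0.3, -1.0]
width: 0.0238
finger_force: 30.0
```

Run:
```python
from h import *
o=get_obs(); print(o["tool_pos"],o["wrist_force"],o["finger_force"],o["width"])
```

```text
[0.53035469 0.10093236 0.01676944] [-1.02801732  0.28607323 -0.98475677] 29.963250160217285 0.023809181229056807
```

Emit:
{"name": "drive_tool", "arguments": {"commands": [[0,0,0.04,0,0,0],[0,0,0.03,0,0,0],[0,0,0,0,0,0]]}}

```text
time: 8.98
tool_pos: [0.5306, 0.1011, 0.0157]
ee_rot: [-3.141, 0.002, -2.995]
wrist_force: [-2.2, -1.3, 7.9]
width: 0.0238
finger_force: 30.0
```

Emit:
{"name": "drive_tool", "arguments": {"commands": [[0,0,0.03,0,0,0],[0,0,0.01,0,0,0],[0,0,0,0,0,0]]}}

```text
time: 9.35
tool_pos: [0.5306, 0.1011, 0.0157]
ee_rot: [-3.141, 0.003, -2.995]
wrist_force: [-6.2, -0.5, 15.1]
width: 0.0236
finger_force: 30.0
```

Contact is made, so I'll release.

Emit:
{"name": "drive_tool", "arguments": {"commands": [[0,0,0,0,0,0],[0,0,0,0,0,0],[0,0,0,0,0,0]], "gripper": 0.64}}

```text
time: 9.72
tool_pos: [0.5294, 0.101, 0.0111]
ee_rot: [3.141, -0.001, -2.995]
wrist_force: [0.3, 0.3, 0.2]
width: 0.0336
finger_force: 0.0
```

Emit:
{"name": "drive_tool", "arguments": {"commands": [[0,0,-0.3,0,0,0],[0,0,-0.9,0,0,0],[0,0,-1,0,0,0],[0,0,-1,0,0,0]]}}

```text
time: 10.22
tool_pos: [0.5297, 0.1009, 0.1414]
ee_rot: [3.142, 0.001, -2.995]
wrist_force: [0.8, -0.1, -0.4]
width: 0.0338
finger_force: 0.0
```

```bash
cat > meas.py <<'E'
from h import *
s=dict(np.load("top2.npz"))
px=lambda l:np.array(l)/6+[325,190]-.42
print("r5",ray(s,px([(318,208)]),.078)); L=ray(s,px([(195,218),(278,158),(375,198),(290,265)]),.044); print(L)
# circle fit by mask for r5 in depth
P=cloud(s);Z=P[...,2]
m=(Z>.064)&(Z<.095)&(abs(P[...,0]-.48)<.1)&(P[...,1]<-.1)&(P[...,1]>-.35)
c=max(cv2.findContours(m.astype(np.uint8),0,1)[0],key=cv2.contourArea)
print("r5 depth",cv2.minEnclosingCircle(ray(s,c.reshape(-1,2),.078).astype(np.float32)))
c_,s_=np.cos(-.123),np.sin(-.123);R=np.array([[c_,-s_],[s_,c_]]);T=np.array([.5005,-.2245])
print("tray coords",(L-T)@R)
print("goals",[(np.round(T+R@[a,b],4)) for a,b in((.06,.095),(.06,-.095),(-.06,.095),(-.06,-.095),(0,0))])
d=np.linalg.norm(L[:,None]-L[None],axis=-1);print(d.round(4))
for i,j in((0,2),(1,3)): v=L[j]-L[i];print(i,j,np.arctan2(v[1],v[0]))
E
python3 - <<'E'
exec(open("meas.py").read())
s=snapshot("top");P=cloud(s)
cv2.imwrite("pics/box1.png",cv2.resize(s["image"][180:245,250:310],None,fx=6,fy=6,interpolation=cv2.INTER_CUBIC))
E
```

```text
r5 [[ 0.47316641 -0.23469118]]
[[ 0.46959264 -0.1614861 ]
 [ 0.50624622 -0.21503532]
 [ 0.4796574  -0.27555793]
 [ 0.43873968 -0.2204768 ]]
r5 depth ((0.47412705421447754, -0.23258554935455322), 0.030112572014331818)
tray coords [[-0.03840504  0.0587458 ]
 [ 0.00454158  0.01009817]
 [-0.01442083 -0.05322936]
 [-0.06178733 -0.00358457]]
goals [array([ 0.5717, -0.1376]), array([ 0.5484, -0.3261]), array([ 0.4526, -0.1229]), array([ 0.4293, -0.3114]), array([ 0.5005, -0.2245])]
[[0.     0.0649 0.1145 0.0666]
 [0.0649 0.     0.0661 0.0677]
 [0.1145 0.0661 0.     0.0686]
 [0.0666 0.0677 0.0686 0.    ]]
0 2 -1.4827924150909688
1 3 -3.0611599519488983
```

View pics/box1.png

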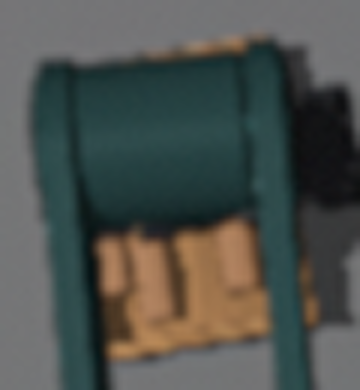

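The top crop shows the lower end of the handle at (235,260). It lies parallel to its fellows on the bare side of the box. Next is round5.

Run:
```python
from h import *
o=get_obs(); p=(*o["tool_pos"],1.717)
a=go(.4737,-.2336,.13,1.448,p); go(.4737,-.2336,.052,1.448,a)
```

```text
turn 2.69 shift [ 0.45 -8.49  0.46]
turn -0.0 shift [0.   0.   1.95]
```

Emit:
{"name": "drive_tool", "arguments": {"commands": [[0,0,0,0,0,0.9],[0,0,0,0,0,0.9],[0,0,0,0,0,0.9],[0.05,-1,0,0,0,0],[0.05,-1,0,0,0,0],[0.05,-1,0,0,0,0],[0.05,-1,0,0,0,0],[0.05,-1,0,0,0,0],[0.05,-1,0.1,0,0,0],[0.05,-1,0.1,0,0,0],[0.05,-1,0.2,0,0,0],[0.05,-0.49,0.2,0,0,0],[0,0,0,0,0,0]], "gripper": 0.2}}

```text
time: 11.9
tool_pos: [0.4692, -0.234, 0.1146]
ee_rot: [3.14, -0.002, 3.016]
wrist_force: [-0.0, -0.0, 0.5]
width: 0.0756
finger_force: 0.0
```

Run:
```python
from h import *
o=get_obs(); p=(*o["tool_pos"],1.448);print(p,o["ee_rot"][2]+2*np.pi-np.pi/2)
go(.4737,-.2336,.052,1.448,p)
```

```text
(np.float64(0.4692209039988529), np.float64(-0.234009593713973), np.float64(0.11457025481196494), 1.448) 7.728160877547763
turn -0.0 shift [-0.11  0.02  1.56]
```

Emit:
{"name": "drive_tool", "arguments": {"commands": [[-0.11,0.02,0.5,0,0,0],[0,0,0.6,0,0,0],[0,0,0.4,0,0,0],[0,0,0.05,0,0,0]]}}

```text
time: 12.4
tool_pos: [0.4739, -0.2321, 0.0523]
ee_rot: [3.14, -0.002, 3.019]
wrist_force: [0.3, 0.1, 0.5]
width: 0.0753
finger_force: 0.0
```

Emit:
{"name": "drive_tool", "arguments": {"commands": [[0,0,0,0,0,0],[0,0,0,0,0,0],[0,0,0,0,0,0],[0,0,0,0,0,0]], "gripper": 1}}

```text
time: 12.9
tool_pos: [0.4751, -0.2339, 0.0546]
ee_rot: [-3.141, 0.002, 3.018]
wrist_force: [0.9, 1.0, 3.0]
width: 0.0594
finger_force: 30.0
```

Run:
```python
from h import *
o=get_obs(); p=(*o["tool_pos"],1.448)
a=go(.5717,-.1376,.10,1.448,p);go(.5717,-.1376,.018,1.448,a)
```

```text
turn -0.0 shift [-2.1   2.69 -1.13]
turn -0.0 shift [0.   0.   2.05]
```

Emit:
{"name": "drive_tool", "arguments": {"commands": [[0,0,-0.3,0,0,0],[0,0,-0.8,0,0,0],[-0.3,0.4,0,0,0,0],[-0.6,0.8,0,0,0,0],[-0.7,0.85,0,0,0,0],[-0.4,0.5,0,0,0,0],[-0.1,0.14,0.4,0,0,0],[0,0,0.8,0,0,0],[0,0,0.5,0,0,0],[0,0,0.15,0,0,0],[0,0,0,0,0,0]]}}

```text
time: 14.28
tool_pos: [0.5701, -0.1371, 0.0224]
ee_rot: [3.141, -0.002, 3.017]
wrist_force: [0.5, -0.6, -1.6]
width: 0.0594
finger_force: 30.0
```

Run:
```python
from h import *
o=get_obs(); p=(*o["tool_pos"],1.448)
go(.5717,-.1376,.0195,1.448,p)
```

```text
turn -0.0 shift [-0.04 -0.01  0.07]
```

Emit:
{"name": "drive_tool", "arguments": {"commands": [[0,0,0.05,0,0,0],[0,0,0.02,0,0,0],[0,0,0.02,0,0,0],[0,0,0,0,0,0]]}}

```text
time: 14.78
tool_pos: [0.5711, -0.1373, 0.0207]
ee_rot: [-3.141, 0.001, 3.018]
wrist_force: [-2.2, -0.5, 3.7]
width: 0.0597
finger_force: 30.0
```

Emit:
{"name": "drive_tool", "arguments": {"commands": [[0,0,0,0,0,0],[0,0,0,0,0,0],[0,0,0,0,0,0]], "gripper": 0.2}}

```text
time: 15.15
tool_pos: [0.571, -0.1371, 0.0196]
ee_rot: [3.141, -0.0, 3.018]
wrist_force: [0.1, -0.8, -0.5]
width: 0.0752
finger_force: 0.0
```

Emit:
{"name": "drive_tool", "arguments": {"commands": [[0,0,-0.4,0,0,0],[0,0,-0.9,0,0,0],[0,0,-0.5,0,0,0],[0,0,0,0,0,0.98],[0,0,0,0,0,0.98],[0,0,0,0,0,0.98],[0,0,0,0,0,0.98],[0,0,0,0,0,0.98],[0,0,0,0,0,0.98],[0,0,0,0,0,0.98],[0,0,0,0,0,0.98],[0,0,0,0,0,0.98],[0,0,0,0,0,0.98],[0,0,0,0,0,0.98],[0,0,0,0,0,0.98],[0,0,0,0,0,0.98],[0,0,0,0,0,0.98],[0,0,0,0,0,0.98],[0,0,0,0,0,0.98]]}}

```text
time: 17.52
tool_pos: [0.5715, -0.1373, 0.0933]
ee_rot: [3.14, 0.0, 1.447]
wrist_force: [0.3, 0.3, 0.1]
width: 0.0749
finger_force: 0.0
```

```bash
cat >> h.py <<'E'
def top_rounds(s,z=.044):
    P=cloud(s); Z=P[...,2]; T=np.array([.5005,-.2245]); c,k=np.cos(-.123),np.sin(-.123); R=np.array([[c,-k],[k,c]])
    q=(P[...,:2]-T)@R
    m=((Z>.03)&(Z<.06)&(abs(q[...,0])<.1)&(abs(q[...,1])<.145)).astype(np.uint8)
    for c in cv2.findContours(m,0,1)[0]:
        if cv2.contourArea(c)<40: continue
        w=ray(s,c.reshape(-1,2),z).astype(np.float32)
        (x,y),r=cv2.minEnclosingCircle(w); print("round",np.round([x,y,r],4),"tray",np.round((np.array([x,y])-T)@R,3))
E
python3 - <<'E'
from h import *
o=get_obs(); p=(*o["tool_pos"],o["ee_rot"][2]-np.pi/2); print(p[3],o["time"])
s=snapshot("top"); np.savez("top3.npz",**s); t=snapshot("side"); np.savez("side3.npz",**t); top_rounds(s)
go(.4797,-.2756,.10,-.123,p)
v=cv2.resize(s["image"][175:265,320:425],None,fx=4,fy=4,interpolation=cv2.INTER_CUBIC)
b=cv2.resize(t["image"][210:330,270:420],None,fx=2.5,fy=3,interpolation=cv2.INTER_CUBIC)
cv2.imwrite("pics/h3.png",np.hstack([v,b]))
E
```

```text
-0.12422915702114601 17.525
round [ 0.4706 -0.1576  0.0288] tray [-0.038  0.063]
round [ 0.4672 -0.2405  0.0619] tray [-0.031 -0.02 ]
turn -0.01 shift [-3.71 -1.85 -0.17]
```

View pics/h3.png

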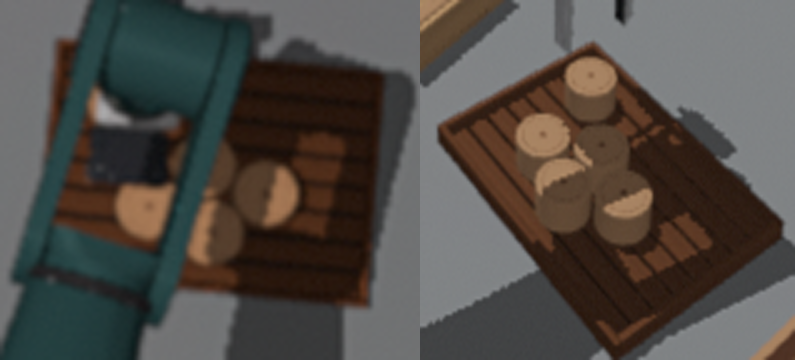

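The side panel shows round5 standing flat at (592,75). The others are where they were: A (543,134), B (603,146), D (563,183) and C (623,194). In the top panel C is at (267,195).

Run:
```python
from h import *
s=dict(np.load("top3.npz")); t=dict(np.load("side3.npz"))
print(ray(s,np.array([(147,207),(207,165),(267,195),(217,232)])/4+[320,175]-.4,.044).round(4))
print(ray(t,(np.array([(543,134),(603,146),(623,194),(563,183),(592,75)])-[420,0])/[2.5,3]+[270,210]-.35,.044).round(4))
o=get_obs();p=(*o["tool_pos"],-.124)
a=go(.4797,-.2756,.09,-.124,p); a=go(.4797,-.2756,.018,-.124,a)
```

```text
[[ 0.468  -0.1587]
 [ 0.5064 -0.2167]
 [ 0.4768 -0.2727]
 [ 0.443  -0.2242]]
[[ 0.473  -0.1613]
 [ 0.5098 -0.2173]
 [ 0.4805 -0.274 ]
 [ 0.4442 -0.222 ]
 [ 0.5747 -0.1377]]
turn -0.0 shift [-3.71 -1.85  0.08]
turn -0.0 shift [0.  0.  1.8]
```

Emit:
{"name": "drive_tool", "arguments": {"commands": [[-0.8,-0.4,0,0,0,0],[-0.9,-0.45,0,0,0,0],[-0.9,-0.45,0,0,0,0],[-0.8,-0.4,0,0,0,0],[-0.27,-0.17,0.1,0,0,0],[0,0,0.6,0,0,0],[0,0,0.7,0,0,0],[0,0,0.4,0,0,0],[0,0,0.1,0,0,0]]}}

```text
time: 18.75
tool_pos: [0.4787, -0.2729, 0.0147]
ee_rot: [-3.14, -0.001, 1.451]
wrist_force: [0.4, 0.1, 0.4]
width: 0.0751
finger_force: 0.0
```

Emit:
{"name": "drive_tool", "arguments": {"commands": [[0,0,0,0,0,0],[0,0,0,0,0,0],[0,0,0,0,0,0],[0,0,0,0,0,0]], "gripper": 1}}

```text
time: 19.25
tool_pos: [0.4799, -0.2742, 0.0171]
ee_rot: [3.139, 0.001, 1.45]
wrist_force: [1.0, 0.0, 2.9]
width: 0.0592
finger_force: 30.0
```

Run:
```python
from h import *
o=get_obs();p=(*o["tool_pos"],-.124)
T=np.array([.5005,-.2245]); c,k=np.cos(-.123),np.sin(-.123); R=np.array([[c,-k],[k,c]])
for q in((.053,-.095),(-.053,.095)): print(T+R@q)
g=T+R@(.053,-.095)
go(*g,p[2],-.124,p)
```

```text
[ 0.54144403 -0.32528485]
[ 0.45955597 -0.12371515]
turn -0.0 shift [-1.08  1.69  0.  ]
```

Emit:
{"name": "drive_tool", "arguments": {"commands": [[0,0,-0.3,0,0,0],[0,0,-0.5,0,0,0],[-0.3,0.4,0,0,0,0],[-0.5,0.8,0,0,0,0],[-0.28,0.49,0,0,0,0],[0,0,0.4,0,0,0],[0,0,0.3,0,0,0],[0,0,0.07,0,0,0],[0,0,0.02,0,0,0],[0,0,0.02,0,0,0],[0,0,0,0,0,0]]}}

```text
time: 20.62
tool_pos: [0.5399, -0.3242, 0.0164]
ee_rot: [-3.14, -0.001, 1.45]
wrist_force: [-3.5, 1.6, 5.5]
width: 0.0593
finger_force: 30.0
```

Emit:
{"name": "drive_tool", "arguments": {"commands": [[0,0,0,0,0,0],[0,0,0,0,0,0],[0,0,0,0,0,0]], "gripper": 0.26}}

```text
time: 21.0
tool_pos: [0.5409, -0.3248, 0.0151]
ee_rot: [3.142, -0.0, 1.45]
wrist_force: [0.0, -0.0, -0.5]
width: 0.0692
finger_force: 0.0
```

Emit:
{"name": "drive_tool", "arguments": {"commands": [[0,0,-0.4,0,0,0],[0,0,-0.8,0,0,0],[0,0,-0.7,0,0,0]]}}

```text
time: 21.38
tool_pos: [0.5414, -0.3252, 0.0937]
ee_rot: [3.14, 0.001, 1.45]
wrist_force: [1.1, 0.6, -0.4]
width: 0.0694
finger_force: 0.0
```

Run:
```python
from h import *
o=get_obs();p=(*o["tool_pos"],-.122); print(o["width"],o["time"])
a=go(.470,-.160,.09,-.122,p); a=go(.470,-.160,.017,-.122,a); go(.4592,-.1237,.017,-.122,a)
```

```text
0.06935528767095071 21.375
turn -0.0 shift [ 3.88 -2.27  0.09]
turn -0.0 shift [0.   0.   1.82]
turn -0.0 shift [ 0.87 -0.38  0.  ]
```

Emit:
{"name": "drive_tool", "arguments": {"commands": [[0.7,-0.4,0,0,0,0],[0.9,-0.53,0,0,0,0],[0.9,-0.53,0,0,0,0],[0.9,-0.53,0,0,0,0],[0.48,-0.28,0.1,0,0,0],[0,0,0.6,0,0,0],[0,0,0.7,0,0,0],[0,0,0.4,0,0,0],[0,0,0.1,0,0,0]], "gripper": 0.2}}

```text
time: 22.5
tool_pos: [0.4692, -0.1598, 0.015]
ee_rot: [-3.141, -0.0, 1.45]
wrist_force: [-0.3, 0.8, 0.1]
width: 0.0753
finger_force: 0.0
```

Emit:
{"name": "drive_tool", "arguments": {"commands": [[0,0,0,0,0,0],[0,0,0,0,0,0],[0,0,0,0,0,0],[0,0,0,0,0,0]], "gripper": 1}}

```text
time: 23.0
tool_pos: [0.4704, -0.1604, 0.0166]
ee_rot: [3.139, 0.001, 1.45]
wrist_force: [1.0, -0.5, 3.4]
width: 0.0596
finger_force: 30.0
```

Run:
```python
from h import *
o=get_obs();p=(*o["tool_pos"],-.122)
go(.4592,-.1237,p[2],-.122,p)
```

```text
turn -0.0 shift [ 0.88 -0.39  0.  ]
```

Emit:
{"name": "drive_tool", "arguments": {"commands": [[0,0,-0.3,0,0,0],[0,0,-0.4,0,0,0],[0.4,-0.18,0,0,0,0],[0.48,-0.21,0,0,0,0],[0,0,0.35,0,0,0],[0,0,0.26,0,0,0],[0,0,0.06,0,0,0],[0,0,0.02,0,0,0],[0,0,0.02,0,0,0],[0,0,0,0,0,0]]}}

```text
time: 24.25
tool_pos: [0.4574, -0.1225, 0.0161]
ee_rot: [-3.139, -0.002, 1.449]
wrist_force: [-5.2, 3.7, 13.4]
width: 0.0597
finger_force: 30.0
```

Emit:
{"name": "drive_tool", "arguments": {"commands": [[0,0,0,0,0,0],[0,0,0,0,0,0],[0,0,0,0,0,0]], "gripper": 0.26}}

```text
time: 24.62
tool_pos: [0.458, -0.1231, 0.0144]
ee_rot: [-3.141, -0.0, 1.449]
wrist_force: [-0.1, -1.4, -0.7]
width: 0.0698
finger_force: 0.0
```

Emit:
{"name": "drive_tool", "arguments": {"commands": [[0,0,-0.4,0,0,0],[0,0,-0.9,0,0,0],[0,0,-0.5,0,0,0],[0,0,0,0,0,-0.98],[0,0,0,0,0,-0.98],[0,0,0,0,0,-0.98],[0,0,0,0,0,-0.98],[0,0,0,0,0,-0.98],[0,0,0,0,0,-0.98],[0,0,0,0,0,-0.98],[0,0,0,0,0,-0.98],[0,0,0,0,0,-0.98],[0,0,0,0,0,-0.98],[0,0,0,0,0,-0.98],[0,0,0,0,0,-0.98],[0,0,0,0,0,-0.98],[0,0,0,0,0,-0.98],[0,0,0,0,0,-0.98],[0,0,0,0,0,-0.98]]}}

```text
time: 27.0
tool_pos: [0.4587, -0.1232, 0.0883]
ee_rot: [-3.141, 0.002, 3.021]
wrist_force: [-0.7, 0.4, 0.3]
width: 0.0695
finger_force: 0.0
```

Run:
```python
from h import *
o=get_obs();ph=o["ee_rot"][2]%(2*np.pi)-np.pi/2;p=(*o["tool_pos"],ph); print(ph,o["time"])
a=go(.442,-.222,.09,ph,p); a=go(.442,-.222,.017,ph,a); go(.4293,-.3114,.017,ph,a)
for n in("top","side"):
    s=snapshot(n); np.savez(n+"4.npz",**s); print(n); top_rounds(s)
```

```text
1.4502113258015346 27.0
turn -0.0 shift [ 0.12 -2.5  -0.04]
turn -0.0 shift [0.   0.   1.82]
turn -0.0 shift [ 0.05 -2.26  0.  ]
top
round [ 0.5116 -0.2136  0.03  ] tray [0.01  0.012]
round [ 0.5403 -0.3196  0.031 ] tray [ 0.051 -0.089]
round [ 0.5708 -0.1342  0.0306] tray [0.059 0.098]
side
round [ 0.5378 -0.3287  0.0368] tray [ 0.05  -0.099]
round [ 0.4722 -0.2208  0.0664] tray [-0.029  0.   ]
round [ 0.4557 -0.1313  0.0364] tray [-0.056  0.087]
round [ 0.5667 -0.1439  0.0377] tray [0.056 0.088]
```

Emit:
{"name": "drive_tool", "arguments": {"commands": [[0.05,-0.7,0,0,0,0],[0.05,-0.9,0,0,0,0],[0,-0.7,0,0,0,0],[0,-0.2,0.1,0,0,0],[0,0,0.6,0,0,0],[0,0,0.6,0,0,0],[0,0,0.4,0,0,0],[0,0,0.1,0,0,0]], "gripper": 0.2}}

```text
time: 28.1
tool_pos: [0.4414, -0.2208, 0.0139]
ee_rot: [3.14, -0.002, 3.018]
wrist_force: [-0.4, -0.2, 1.1]
width: 0.0751
finger_force: 0.0
```

Emit:
{"name": "drive_tool", "arguments": {"commands": [[0,0,0,0,0,0],[0,0,0,0,0,0],[0,0,0,0,0,0],[0,0,0,0,0,0]], "gripper": 1}}

```text
time: 28.6
tool_pos: [0.4427, -0.2221, 0.016]
ee_rot: [-3.141, 0.002, 3.018]
wrist_force: [0.4, 1.1, 3.8]
width: 0.0595
finger_force: 30.0
```

Run:
```python
from h import *
o=get_obs();p=(*o["tool_pos"],1.45)
go(.4293,-.3114,p[2],1.45,p)
```

```text
turn -0.0 shift [ 0.06 -2.26  0.  ]
```

Emit:
{"name": "drive_tool", "arguments": {"commands": [[0,0,-0.3,0,0,0],[0,0,-0.4,0,0,0],[0,-0.5,0,0,0,0],[0,-0.8,0,0,0,0],[0,-0.7,0,0,0,0],[0,-0.26,0,0,0,0],[0,0,0.35,0,0,0],[0,0,0.26,0,0,0],[0,0,0.06,0,0,0],[0,0,0.02,0,0,0],[0,0,0.01,0,0,0],[0,0,0,0,0,0]]}}

```text
time: 30.1
tool_pos: [0.4303, -0.3103, 0.0157]
ee_rot: [3.141, -0.002, 3.019]
wrist_force: [-2.7, 2.2, 5.3]
width: 0.0599
finger_force: 30.0
```

Emit:
{"name": "drive_tool", "arguments": {"commands": [[0,0,0,0,0,0],[0,0,0,0,0,0],[0,0,0,0,0,0]], "gripper": 0.2}}

```text
time: 30.48
tool_pos: [0.4308, -0.3112, 0.0147]
ee_rot: [3.141, -0.0, 3.018]
wrist_force: [-0.1, 0.2, -0.3]
width: 0.0754
finger_force: 0.0
```

Emit:
{"name": "drive_tool", "arguments": {"commands": [[0,0,-0.4,0,0,0],[0,0,-0.9,0,0,0],[0,0,-0.9,0,0,0],[0,0,-0.9,0,0,0],[0,0,-0.9,0,0,0],[0.9,0,0,0,0,0],[0.9,0,0,0,0,0],[0.9,0,0,0,0,0],[0,0,0,0,0,0]]}}

```text
time: 31.6
tool_pos: [0.3224, -0.2983, 0.1766]
ee_rot: [-3.14, 0.002, 3.016]
wrist_force: [0.1, 0.4, -0.7]
width: 0.0749
finger_force: 0.0
```

Run:
```python
from h import *
o=get_obs();print(o["tool_pos"],o["time"])
s=snapshot("top"); np.savez("top5.npz",**s); top_rounds(s); t=snapshot("side")
P=cloud(s); Z=P[...,2]; c,k=np.cos(.146),np.sin(.146); q=(P[...,:2]-[.525,.1305])@np.array([[c,-k],[k,c]])
m=(abs(q[...,0])<.08)&(q[...,1]>-.06)&(q[...,1]<.0); print("box strip z",np.nanpercentile(Z[m],[10,50,90]))
cv2.imwrite("pics/end.png",np.hstack([cv2.resize(s["image"][175:265,240:430],None,fx=2.2,fy=2.2,interpolation=cv2.INTER_CUBIC),cv2.resize(t["image"][170:350,220:440],(360,198),interpolation=cv2.INTER_CUBIC)]))
```

```text
[ 0.32242788 -0.29827144  0.17656013] 31.6
round [ 0.4306 -0.308   0.0307] tray [-0.059 -0.091]
round [ 0.4569 -0.1211  0.03  ] tray [-0.056  0.097]
round [ 0.5077 -0.2122  0.0303] tray [0.006 0.013]
round [ 0.5398 -0.3189  0.0317] tray [ 0.051 -0.089]
round [ 0.5708 -0.1342  0.0306] tray [0.059 0.098]
box strip z [0.00343446 0.01090626 0.02943086]
```

View pics/end.png

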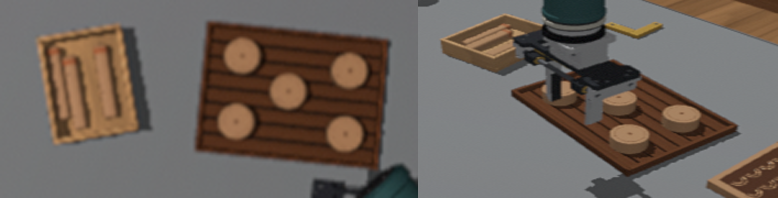

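The picture shows the handle flat in the box beside its fellows, at (105,82). The five rounds lie in a quincunx on the tray, at (242,56), (349,71), (288,91), (237,121) and (345,133), with wide gaps.

```bash
python3 -c "from bench import close_job; print(close_job())"
```

```text
the job is handed in; nothing more can be done
None
```

The job is handed in at about 32 s: the handle lies in the box beside its fellows, the five rounds lie flat with wide gaps (one in each quarter and one in the middle), and nothing else was touched.

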